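Ready the filter station: snap in the collection tray and lock the ring

TASK

Get the filter station ready for a run: push the thin lip of the white collection tray into the sprung clip at the station's foot until it snaps fully home, with the tray straight and flat on the bench. Then turn the black locking ring on top of the station clockwise (seen from above), by its upright wings, until it clicks at its end stop. Leave the white bottle, the amber jar and the tube rack around the station standing where they are.

Things in the scene. Friction and masses are not known exactly. Their poses are not given: they have to be found in the camera images.
- station: Filter station, fixed (place, yaw vary): round aluminium housing, foot 144 mm wide, body 108 mm wide, carrying the black ring and a clear cover (top 102 mm up). Origin on the bench under the ring's axis, z up. On its -y side is the clip; on +y a detent block (y 82 to 98 mm, top 78 mm up); a vacuum stub juts to (88, 36) mm, 35 mm up.
- ring_axis (a point): Point on the ring's axis, 102 mm above the bench; axes as the station's. A stub on the cover rises here to 121 mm above the bench, 20 mm wide.
- clip (a point): Middle of the clip's stop wall (at station x 0, y -84, z 4 mm; wall 100 mm wide, 30 mm high); axes as the station's. The lip enters moving to +y, flat on the bench, between cheeks 90 mm apart that flare out at the mouth (16 mm high, to station y -114 mm). Two sprung leaves with a ramped mouth lift (5 to 15 N of push) and drop behind the lip; it is then within 2 mm of the wall.
- lock_ring (a joint): Angle of the black ring (132 mm wide, 62 to 88 mm above the bench), rad: grows clockwise seen from above; 1.571 is the locked end stop. Starts between 0 and 0.5. Turns easily to 1.33, then a sprung plunger resists (about 0.4 Nm, some 5 N at a wing) until 1.45; past that it clicks on to the stop by itself and stays.
- wing_a (a point): Middle of one of the ring's two upright wings, 80 mm from the axis, 102 mm above the bench. A wing is a flat radial plate 40 mm long (58 to 98 mm from the axis), 10 mm thick, from 86 to 118 mm above the bench. At joint 0 it is at +60 degrees from the station's +x (counter-clockwise seen from above), at 1.571 at -30 degrees.
- wing_b (a point): Middle of the other wing, straight across the ring from wing_a. At joint 0 it is at -120 degrees from the station's +x, at 1.571 at +150 degrees. Same sizes.
- tray: White collection tray, loose, flat on the bench, 160 g. Origin on its underside. Open box 84 mm wide (x), y -56 to +40 mm, walls 20 mm high, 4 mm thick, floor 4 mm. From its +y end a 3 mm thin tongue juts out, ending in a rounded lip 8 mm thick, 80 mm wide, at y = +75 mm. Fully home: axes parallel to the station's, origin at station x 0, y -163 mm.
- tray_tab (a point): Middle of the tray's upright grip tab at its -y end, at tray y = -50 mm, 36 mm above the bench: a plate 50 mm wide (x), 12 mm thick (y), its top 46 mm above the bench; inside the tray a finger has room in front of it.
- tray_lip (a point): Middle of the tray's lip, at tray y = +75 mm, 4 mm up.
- bottle_a: Bystander: small white bottle 44 mm across, 85 mm high, standing on one side of the clip's way in (which side varies). Origin under its centre.
- bottle_b: Bystander: small amber jar 44 mm across, 85 mm high, standing on the other side of the clip's way in. Origin under its centre.
- tube_rack: Bystander: blue tube rack with capped tubes, 60 x 110 mm (x, y), 86 mm high. Origin under its centre.
- pipette_stand: Bystander, fixed: red pipette stand 130 x 200 mm (x, y), 340 mm high, on the station's +y side. Origin under its centre.
There are look-alikes about, which are no part of the job. Leave any purple look-alike of the station alone.

How it is judged:
On the way, in this order (a step that is already met when the one before it is completed fails the run):
1. the tray's lip is fully home in the clip, tray straight and flat (y of tray in the frame of station between -0.1665 and -0.158 m and x of tray in the frame of station between -0.008 and 0.008 m and angle between the y axis of tray and the y axis of station, either way round below 0.06 rad and angle between tray's own z axis and vertical below 0.05 rad and height (world z) of tray below 0.004 m), for 0.2 s.
2. the ring is turned clockwise to its locked stop (value of joint lock_ring above 1.5 rad), for 0.2 s.
At the end, for the whole second after the job is handed in: The tray lies flat on the bench, still, its lip fully home in the clip (within 3.5 mm along and 8 mm sideways of the home place, within 0.06 rad of straight), and the ring rests locked (joint above 1.5 rad) (all of step 1 and value of joint lock_ring above 1.5 rad and linear speed of tray below 0.02 m/s); the robot touches nothing.
It fails at once if a bottle or jar beside the clip is moved by more than 30 mm or tipped over ((distance of bottle_a from where it was at the start of the episode above 0.03 m or angle between bottle_a's own z axis and vertical above 0.5 rad) or (distance of bottle_b from where it was at the start of the episode above 0.03 m or angle between bottle_b's own z axis and vertical above 0.5 rad)).
It fails at once if the tube rack is moved by more than 30 mm or tipped over ((distance of tube_rack from where it was at the start of the episode above 0.03 m or angle between tube_rack's own z axis and vertical above 0.5 rad)).
It also fails if it takes over 54 s, if anything falls off the work surface, if the arm or the gripper's body presses on something with over 40 N, if the wrist force passes 120 N, or if a joint passes its speed limit or range.

ROBOT

A 6-joint arm with a two-finger parallel gripper is mounted at the origin on the work surface. World frame = base frame: x ahead of the robot, y to its left, z up, the work surface at z = 0. Lengths are in m, angles in rad, forces in N, time in s.
With the tool pointing down it reaches from about 0.4 to 0.925 m from the base axis. Payload 3.4 kg.
Tool frame: the origin (TCP) lies midway between the tips of the shut fingers; the grasp point (between the pads) lies 19 mm behind it; z points along the fingers, y is the line along which they close (so a half turn about z gives the same grasp; the last joint's range is limited). The gripper opens to 85 mm and grips with 20 to 120 N. Pads are 22 mm wide; open, the fingers measure 114 mm over their backs; the gripper's body (76 mm by 85 mm) begins 54 mm behind the grasp point. The pads swing forward as they close: fully open they stand 13 mm farther back than shut.
Start: joints at [1.155, 0.307, 1.506, -0, 1.328, -0.073], TCP at [0.193, 0.542, 0.231] pointing down, gripper open.
Joint ranges: [-3.12, 3.12], [-1.05, 2.28], [0.14, 2.33], [-1.42, 4.57], [0.1, 2.73], [-2.68, 2.68]. Speed limits (rad/s): [2.57, 2.57, 3.14, 3.14, 3.14, 3.14].

INTERFACE

Orientations are given as a rotation vector (axis times angle).
In Python, from plant import env gives the robot as it stands.
- The arm moves only by the tool send_rows, never from a script. Its argument "series" is one flat list of numbers, 5 for each row, row after row: the shift along the world's x, y, z in cm, then the turn about the world's z in degrees, then the opening, from 0 (shut) to 1 (fully open). In form: [x, y, z, spin, grip, x, y, z, spin, grip, ...]. A call has 1 to 12 rows; each row shifts and turns the commanded pose from where the row before left it; what a row does not reach is not made up. A row lasts 1/8 s, in which the tool goes at most 62.5 mm and 10.7 degrees, less where a joint would pass 70% of its speed; a pose out of reach is approached as far as the arm can. A call with a gripper value outside its range is refused whole. The fingers move at their own pace and stop on an object; "newtons" is the grip in N (left out, the last holds). Time passes only in rows, so rows that do not move let the fingers close. It gives the time, the measured TCP pose, the force, the opening and the grip force at its end, in the units of the state.
- env.get_state(): the state, without advancing time (a new reading comes with each control period).
- env.get_image(name): name is "scene" or "top" or "wrist"; returns (picture, depth): 420x560x3 uint8, red, green, blue; 420x560 float32, m along the optical axis (not along the pixel's ray), 0 where there is no reading.
- env.camera_params(name): a dict with "intrinsics" (3x3 intrinsics, pixels), "cam_to_world" (4x4, takes a point from camera to world coordinates). Camera axes: x right, y down, z forward; pixel columns grow to the right and rows downward; lengths in m; the calibration is good to about 2 mm. A picture is of the moment at which its call begins: read the wrist's pose just before it. camera_params takes no time and is no camera call; for the wrist camera it gives the pose at the moment of the call.
- env.job_done(): hands the job in; it is judged then, once.
The state is a dict: "time_s": time; "joint_pos": joint angles; "qvel": joint speeds; "tau": joint torques, N m; "eef_pos": TCP position; "ee_rot": TCP orientation; "contact_force": force on the tool from outside, world axes, zero at the start; "moment": the same for the moment, N m; "opening": finger opening in m; "gripper_force": force on a finger pad.
Only numpy, scipy, OpenCV 4.12 (cv2) and the standard library are available. Lean on these libraries where they do the work, as an engineer would, in place of code of your own. Each camera call takes 0.05 s, during which the arm holds its last target. There are 200 camera calls.

## Working session

There is one attempt and no reset: what is moved stays moved. The work goes in short steps, Python scripts to look and compute and a tool call to move; the robot and the scene stay as the last step left them, time stands still between calls to the robot, and variables do not carry over. Pictures are saved under pics/ and viewed, at most 10 in all, crops included, and the job is handed in when it is done.

Besides the shell and the picture viewer there is one more tool, called after ">>>" as name(argument=value, ...) on one line, values as JSON. send_rows: Moves the arm, as the interface text tells. Its arguments: {"type":"object","properties":{"series":{"type":"array","items":{"type":"number"}},"newtons":{"type":"number"}},"required":["series"]}

```bash
mkdir -p pics; ls; python3 - <<'E'
from plant import env
import cv2,numpy as np
for n in ("scene","top"):
    im,d=env.get_image(n); cv2.imwrite(f"pics/{n}0.png",im[:,:,::-1]); np.savez(f"pics/{n}0.npz",im=im,d=d,K=env.camera_params(n)["intrinsics"],T=env.camera_params(n)["cam_to_world"])
    print(n,env.camera_params(n)["cam_to_world"].round(3).tolist())
s=env.get_state();print(s["time_s"],s["eef_pos"],s["ee_rot"],s["opening"])
E
```

```text
pics
scene [[-0.323, 0.715, -0.62, 1.075], [0.946, 0.243, -0.213, 0.314], [-0.002, -0.655, -0.755, 0.752], [0.0, 0.0, 0.0, 1.0]]
top [[0.027, -0.997, 0.066, 0.43], [-1.0, -0.028, -0.009, 0.131], [0.011, -0.065, -0.998, 1.403], [0.0, 0.0, 0.0, 1.0]]
0.1 [0.19302694 0.54094453 0.23047016] [-5.35731438e-01 -3.09511544e+00  2.85441093e-03] 0.0854017534962903
```

View pics/scene0.png

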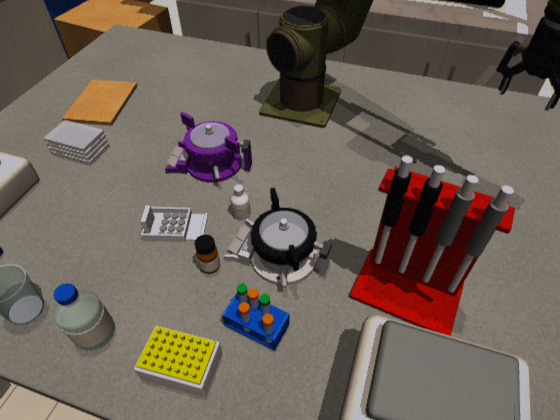

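View pics/top0.png

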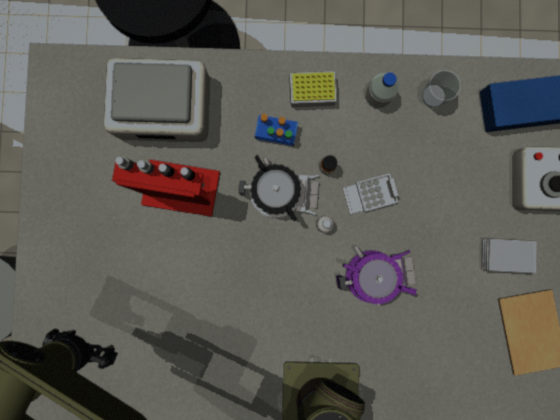

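The top view shows the station at (275,188) with its clip to the right, the tray at (372,193) with its tab on the right at (393,188), the white bottle at (326,225) and the jar at (329,164). The rack is at (276,130), and the purple decoy at (377,278).

```bash
cat > h.py <<'E'
import numpy as np,cv2
def load(n):
    z=np.load(f"pics/{n}.npz"); return z["im"],z["d"],z["K"],z["T"]
def cloud(d,K,T):
    v,u=np.mgrid[:d.shape[0],:d.shape[1]]
    p=np.stack([(u-K[0,2])/K[0,0]*d,(v-K[1,2])/K[1,1]*d,d],-1)
    return p@T[:3,:3].T+T[:3,3]
def ray(uv,z,K,T):
    r=T[:3,:3]@np.array([(uv[0]-K[0,2])/K[0,0],(uv[1]-K[1,2])/K[1,1],1]); o=T[:3,3]
    return o+r*(z-o[2])/r[2]
def proj(p,K,T):
    c=T[:3,:3].T@(np.array(p)-T[:3,3]); return (K@c/c[2])[:2]
E
python3 - <<'E'
from h import *
im,d,K,T=load("top0"); P=cloud(d,K,T)
print("f",K[0,0])
for n,uv,z in [("stub",(276,188),.121),("bottle",(326,225),.085),("jar",(329,164),.085),("rack",(276,130),.08),("tab",(393,188),.046),("lip",(347,197),.008),("arm",(85,350),.2)]:
    print(n,ray(uv,z,K,T).round(3),P[uv[1],uv[0]].round(3))
c=im[140:255,225:425]; cv2.imwrite("pics/topc.png",cv2.resize(c[:,:,::-1],None,fx=4,fy=4,interpolation=cv2.INTER_CUBIC))
E
```

```text
f 503.2060173289963
stub [0.565 0.136 0.121] [0.565 0.136 0.121]
bottle [0.475 0.002 0.085] [0.475 0.002 0.085]
jar [ 0.637 -0.002  0.085] [ 0.637 -0.003  0.084]
rack [0.725 0.14  0.08 ] [0.723 0.14  0.088]
tab [ 0.582 -0.182  0.046] [ 0.582 -0.182  0.046]
lip [ 0.557 -0.062  0.008] [ 0.558 -0.063  0.004]
arm [0.163 0.572 0.2  ] [0.203 0.506 0.38 ]
```

View pics/topc.png

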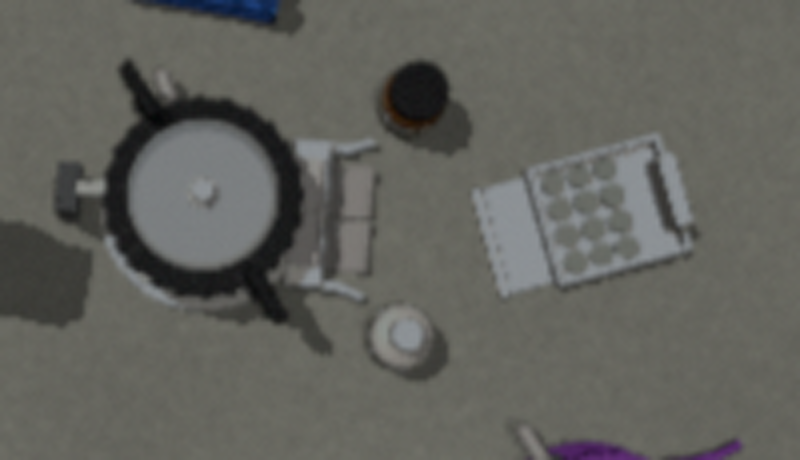

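The crop shows the axis at (203,191), the detent at (68,190), wings at (140,90) and (265,295), and the clip mouth between cheek tips at (375,145) and (362,297). The tray is tilted about 13° with its tab at (665,195).

```bash
cat > meas.py <<'E'
from h import *
def meas(n,tr=True):
    im,d,K,T=load(n); P=cloud(d,K,T)
    X,Y,Z=P[...,0],P[...,1],P[...,2]
    near=np.hypot(X-.565,Y-.136)
    stub=P[(near<.03)&(Z>.112)&(Z<.127)].mean(0); print("stub",stub.round(4))
    # ring outer edge, dark pixels
    hsv=cv2.cvtColor(im,cv2.COLOR_RGB2HSV); dark=(hsv[...,2]<60)
    m=dark&(near<.075)&(Z>.07)&(Z<.095); c=cv2.minEnclosingCircle(P[m][:,:2].astype(np.float32)); print("ring",c,m.sum())
    det=(near>.07)&(near<.115)&(Z>.068)&(Z<.083)&(Y>.136+.05)&(abs(X-.565)<.04)
    dp=P[det].mean(0); print("det",dp.round(4),det.sum())
    wall=(near<.13)&(Z>.025)&(Z<.034)&(Y<.08); w=P[wall]
    print("wall",wall.sum(),w.mean(0).round(4),cv2.minAreaRect(w[:,:2].astype(np.float32)))
    w=(near>.072)&(near<.108)&(Z>.1)&(Z<.123); 
    for s in(1,-1):
        q=P[w&(s*(X-.565)>0)]; print("wing",q.mean(0).round(4),len(q),np.degrees(np.arctan2(*(q.mean(0)-stub)[[1,0]])))
    if tr:
        g=(Y<-.04)&(Y>-.21)&(X>.48)&(X<.64)
        t=g&(Z>.014)&(Z<.026); print("tray rim",t.sum(),cv2.minAreaRect(P[t][:,:2].astype(np.float32)))
        a=g&(Z>.002)&(Z<.026)&(hsv[...,2]>130); print("tray all",a.sum(),cv2.minAreaRect(P[a][:,:2].astype(np.float32)))
        b=g&(Z>.038); print("tab",b.sum(),P[b].mean(0).round(4),cv2.minAreaRect(P[b][:,:2].astype(np.float32)))
if __name__=="__main__":
    meas("top0"); print()
    meas("scene0")
E
python3 meas.py
```

```text
stub [0.567  0.1382 0.1207]
ring ((0.5637308955192566, 0.13513383269309998), 0.07296345382928848) 756
det [0.5724 0.2254 0.0781] 92
wall 205 [0.5635 0.0638 0.0305] ((0.5638411045074463, 0.06324765086174011), (0.02960769459605217, 0.0997491404414177), 87.45677947998047)
wing [0.6376 0.184  0.117 ] 44 33.03099426678529
wing [0.4951 0.0912 0.1169] 32 -146.83411758896023
tray rim 198 ((0.5684665441513062, -0.12449842691421509), (0.08392875641584396, 0.13500143587589264), 16.99457359313965)
tray all 499 ((0.5677490234375, -0.1241069808602333), (0.0813986137509346, 0.13364025950431824), 16.596786499023438)
tab 90 [ 0.5857 -0.1817  0.0453] ((0.586191713809967, -0.18230803310871124), (0.04999551177024841, 0.012736767530441284), 16.439664840698242)

stub [0.5705 0.1386 0.119 ]
ring ((0.5652602314949036, 0.13495942950248718), 0.07429447770118713) 1262
det [0.5761 0.2239 0.0763] 191
wall 183 [0.5949 0.0638 0.0305] ((0.58413165807724, 0.06516943871974945), (0.025044910609722137, 0.06325281411409378), 87.3504409790039)
wing [0.6416 0.1843 0.1132] 120 32.70195340813116
wing [0.4964 0.0894 0.1154] 45 -146.42475920301126
tray rim 360 ((0.5738763213157654, -0.1426679939031601), (0.08903314173221588, 0.09724545478820801), 17.33160400390625)
tray all 746 ((0.5609991550445557, -0.11847342550754547), (0.13207897543907166, 0.15686555206775665), 2.0747487545013428)
tab 112 [ 0.5894 -0.1803  0.0441] ((0.5870813727378845, -0.18177495896816254), (0.050505753606557846, 0.012017544358968735), 16.762977600097656)
```

>>> send_rows(series=[2.8, -5.15, -0.4, 3, 0.6, 2.8, -5.15, -0.4, 3, 0.6, 2.8, -5.15, -0.4, 3, 0.6, 2.8, -5.15, -0.4, 3, 0.6, 2.8, -5.15, -0.4, 3, 0.6, 2.8, -5.15, -0.4, 3, 0.6, 2.8, -5.15, -0.4, 3, 0.6, 2.8, -5.15, -0.4, 3, 0.6, 2.8, -5.15, -0.4, 3, 0.6, 2.8, -5.15, -0.4, 3, 0.6, 2.8, -5.15, -0.4, 3, 0.6, 2.8, -5.15, -0.4, 3, 0.6], newtons=40)

```text
time_s: 1.6
eef_pos: [0.5297, -0.0783, 0.1829]
ee_rot: [0.449, -3.109, -0.001]
contact_force: [0.2, 0.5, -0.4]
opening: 0.0514
gripper_force: 0.0
```

>>> send_rows(series=[2.8, -5.2, -0.4, 0.3, 0.6, 2.8, -5.2, -0.4, 0, 0.6, 0, 0, 0, 0, 0.6, 0, 0, 0, 0, 0.6])

```text
time_s: 2.1
eef_pos: [0.5844, -0.1802, 0.1744]
ee_rot: [0.453, -3.107, -0.003]
contact_force: [-0.2, 0.2, 0.4]
opening: 0.0512
gripper_force: 0.0
```

```bash
cat > look.py <<'E'
from plant import env
from h import *
import sys
def snap(n,f):
    T=env.camera_params(n); im,d=env.get_image(n); cv2.imwrite(f"pics/{f}.png",im[:,:,::-1]); np.savez(f"pics/{f}.npz",im=im,d=d,K=T["intrinsics"],T=T["cam_to_world"])
def st():
    from scipy.spatial.transform import Rotation as R
    s=env.get_state(); M=R.from_rotvec(s["ee_rot"]).as_matrix()
    print("t",round(s["time_s"],2),"p",np.round(s["eef_pos"],4),"toolY deg",np.degrees(np.arctan2(M[1,1],M[0,1])).round(2),"zdown",M[2,2].round(4),"F",np.round(s["contact_force"],1),"op",round(s["opening"],4),"gf",np.round(s["gripper_force"],1),"j6",round(s["joint_pos"][5],2))
E
python3 - <<'E'
from look import *
st(); snap("wrist","w1")
im,d,K,T=load("w1"); P=cloud(d,K,T); X,Y,Z=P[...,0],P[...,1],P[...,2]
g=(d>0)&(Y<-.04)&(Y>-.23)&(X>.48)&(X<.66)
b=g&(Z>.038)&(Z<.05); print("tab",b.sum(),P[b].mean(0).round(4),cv2.minAreaRect(P[b][:,:2].astype(np.float32)))
a=g&(Z>.0165)&(Z<.0225); print("rim",a.sum(),cv2.minAreaRect(P[a][:,:2].astype(np.float32)))
E
```

```text
t 2.1 p [ 0.5844 -0.1802  0.1744] toolY deg 106.61 zdown -1.0 F [-0.2  0.2  0.4] op 0.0512 gf 0.0 j6 -2.23
tab 860 [ 0.5831 -0.184   0.0464] ((0.5847712159156799, -0.1838035136461258), (0.050871964544057846, 0.01134602539241314), 16.601795196533203)
rim 1738 ((0.5723176598548889, -0.14301329851150513), (0.08435496687889099, 0.09597932547330856), 16.84410858154297)
```

View pics/w1.png

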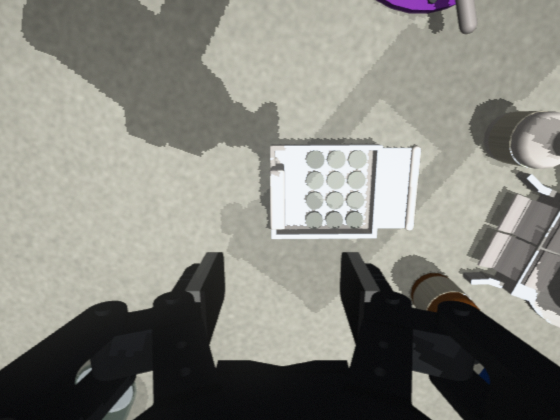

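The wrist view has the tray square to the tool, with its tab at (278,192) midway between the fingers. Next I go down and grip the tab.

>>> send_rows(series=[0.1, -0.25, -4, 0, 0.6, 0, 0, -4, 0, 0.6, 0, 0, -4, 0, 0.6, 0, 0, -2, 0, 0.6, 0, 0, -1.4, 0, 0.6, 0, 0, 0, 0, 0.6, 0, 0, 0, 0, 0, 0, 0, 0, 0, 0, 0, 0, 0, 0, 0, 0, 0, 0, 0, 0, 0, 0, 0, 0, 0], newtons=40)

```text
time_s: 3.52
eef_pos: [0.5872, -0.1833, 0.0226]
ee_rot: [-0.454, 3.106, -0.002]
contact_force: [-0.9, -0.5, 6.5]
opening: 0.0113
gripper_force: 40.1
```

```bash
python3 - <<'E'
from look import *
st()
s=np.radians(-3); ax=np.array([.5665,.1375]); y=np.array([-np.sin(s),np.cos(s)])
for k in(.213,.213+.04,.213+.06): print(k,(ax-k*y).round(4))
E
```

```text
t 3.52 p [ 0.5872 -0.1833  0.0226] toolY deg 106.65 zdown -1.0 F [-0.9 -0.5  6.5] op 0.0113 gf 40.1 j6 -2.23
0.213 [ 0.5554 -0.0752]
0.253 [ 0.5533 -0.1152]
0.273 [ 0.5522 -0.1351]
```

>>> send_rows(series=[0, 0, 0.1, -5, 0, -0.8, 0, 0, -5, 0, -0.8, 0, 0, -5, 0, -0.8, 0.8, 0, -4.6, 0, -0.6, 1.5, 0, 0, 0, -0.4, 1.5, 0, 0, 0, 0, 1.5, 0, 0, 0, 0, 1, 0, 0, 0, 0, 0, 0, 0, 0, 0, 0, 0, 0, 0])

```text
time_s: 4.78
eef_pos: [0.5526, -0.1187, 0.0226]
ee_rot: [0.08, 3.14, 0.002]
contact_force: [0.1, 3.3, 5.2]
opening: 0.0115
gripper_force: 40.0
```

```bash
python3 - <<'E'
from look import *
st(); snap("wrist","w2"); snap("top","top2"); snap("scene","scene2")
im,d,K,T=load("top2")
a=cv2.resize(im[140:255,225:425][:,:,::-1],None,fx=3,fy=3,interpolation=cv2.INTER_CUBIC)
b=load("scene2")[0][170:290,120:330][:,:,::-1]; b=cv2.resize(b,(600,int(600*120/210)))[:,:]
w=cv2.resize(load("w2")[0][:,:,::-1],(300,225))
c=np.zeros((a.shape[0]+240,800,3),np.uint8); c=c[:590]; c[:345,:600]=a; c[345:345+225,500:800]=w; b=cv2.resize(b,(420,240)); c[345:585,:420]=b
cv2.imwrite("pics/c2.png",c)
E
```

```text
t 4.78 p [ 0.5526 -0.1187  0.0226] toolY deg 87.07 zdown -1.0 F [0.1 3.3 5.2] op 0.0115 gf 40.0 j6 -1.81
```

View pics/c2.png

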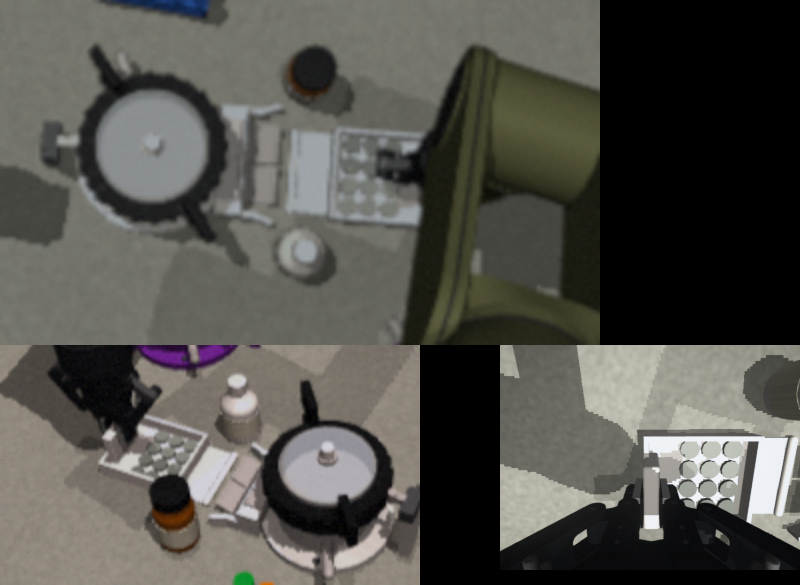

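The lip, at (290–330, 130–213) in the top crop, is just in front of the mouth between the bottle and jar. I'll measure its sideways offset from the clip.

```bash
python3 - <<'E'
from look import *
s=np.radians(-3); ax=np.array([.5665,.1375])
R=np.array([[np.cos(s),-np.sin(s)],[np.sin(s),np.cos(s)]])
for n in("top2","scene2","w2"):
    im,d,K,T=load(n);P=cloud(d,K,T)
    q=(P[...,:2]-ax)@R; x,y,z=q[...,0],q[...,1],P[...,2]
    ok=(d>0)&(abs(x)<.07)
    for lo in(-.175,-.155,-.145,-.138,-.13,-.125,-.12,-.115,-.11,-.105,-.10,-.095,-.09,-.085,-.08):
        m=ok&(y>lo)&(y<lo+.005)&(z>.0025)&(z<.045)
        if m.sum()>3: print(n,lo,m.sum(),"x",np.percentile(x[m],[2,98]).round(4),"zmed",np.median(z[m]).round(4))
E
```

```text
top2 -0.175 47 x [-0.0624  0.062 ] zmed 0.0071
top2 -0.155 39 x [-0.0366  0.0671] zmed 0.0049
top2 -0.145 40 x [-0.0413  0.0625] zmed 0.0061
top2 -0.138 47 x [-0.0486  0.0616] zmed 0.005
top2 -0.13 57 x [-0.0569  0.0637] zmed 0.0072
top2 -0.125 31 x [-0.0655  0.0672] zmed 0.0048
top2 -0.12 29 x [-0.0606  0.0697] zmed 0.0043
top2 -0.115 62 x [-0.0529  0.0638] zmed 0.0149
top2 -0.11 65 x [-0.0574  0.0546] zmed 0.0139
top2 -0.105 70 x [-0.0602  0.0673] zmed 0.0097
top2 -0.1 63 x [-0.0599  0.0487] zmed 0.0083
top2 -0.095 57 x [-0.0599  0.0512] zmed 0.0133
top2 -0.09 64 x [-0.0655  0.0624] zmed 0.0181
top2 -0.085 64 x [-0.0574  0.056 ] zmed 0.0281
top2 -0.08 72 x [-0.0629  0.0509] zmed 0.0313
scene2 -0.175 9 x [-0.0422  0.0106] zmed 0.0178
scene2 -0.155 43 x [-0.0607  0.0296] zmed 0.004
scene2 -0.145 55 x [-0.0576  0.0366] zmed 0.0041
scene2 -0.138 50 x [-0.0595  0.0336] zmed 0.006
scene2 -0.13 96 x [-0.0635  0.0364] zmed 0.0074
scene2 -0.125 39 x [-0.0698 -0.0294] zmed 0.0274
scene2 -0.12 9 x [-0.0696  0.0276] zmed 0.0145
scene2 -0.115 84 x [-0.051   0.0576] zmed 0.0143
scene2 -0.11 97 x [-0.0488  0.057 ] zmed 0.0123
scene2 -0.105 93 x [-0.048  0.056] zmed 0.01
scene2 -0.1 84 x [-0.047   0.0548] zmed 0.0077
scene2 -0.095 42 x [-0.0467  0.054 ] zmed 0.0134
scene2 -0.09 26 x [-0.0231  0.0534] zmed 0.017
scene2 -0.085 46 x [-0.0066  0.0526] zmed 0.0289
scene2 -0.08 58 x [-0.0006  0.0522] zmed 0.0313
w2 -0.175 3577 x [-0.045   0.0338] zmed 0.0098
w2 -0.155 1718 x [-0.0624  0.0323] zmed 0.0041
w2 -0.145 1399 x [-0.0404  0.033 ] zmed 0.0039
w2 -0.138 2437 x [-0.041   0.0327] zmed 0.0058
w2 -0.13 254 x [-0.0412  0.0319] zmed 0.0082
w2 -0.12 78 x [0.0448 0.0551] zmed 0.0111
w2 -0.115 276 x [0.0502 0.0576] zmed 0.0085
w2 -0.11 65 x [0.0487 0.0512] zmed 0.0045
```

```bash
python3 - <<'E'
from look import *
s=np.radians(-3); ax=np.array([.5665,.1375])
R=np.array([[np.cos(s),-np.sin(s)],[np.sin(s),np.cos(s)]])
for n in("top2","scene2"):
    im,d,K,T=load(n);P=cloud(d,K,T)
    q=(P[...,:2]-ax)@R; x,y,z=q[...,0],q[...,1],P[...,2]
    V=cv2.cvtColor(im,cv2.COLOR_RGB2HSV)[...,2]
    m=(d>0)&(abs(x)<.056)&(y>-.16)&(y<-.122)&(z>.001)&(z<.012)
    print(n,np.percentile(V[m],[10,50,90]))
    m&=V>np.percentile(V[m],35)
    k,l,stt,c=cv2.connectedComponentsWithStats(m.astype(np.uint8)); i=1+np.argmax(stt[1:,4]); L=l==i
    r=cv2.minAreaRect(q[L].astype(np.float32)); print("tongue/lip",r,"x",np.percentile(x[L],[1,99]).round(4),"ymax",y[L].max().round(4))
    m=(d>0)&(abs(x)<.07)&(y>-.114)&(y<-.092)&(z>.005)&(z<.02); print("cheeks",np.percentile(x[m],[1,99]).round(4))
    m=(d>0)&(abs(x)<.07)&(y>-.09)&(y<-.07)&(z>.027)&(z<.033); print("wall",np.percentile(x[m],[1,99]).round(4),y[m].min().round(4))
E
```

```text
top2 [113.5 163.  168. ]
tongue/lip ((-0.002441488206386566, -0.1435084044933319), (0.07335218042135239, 0.032325901091098785), 0.5694098472595215) x [-0.0384  0.0321] ymax -0.1273
cheeks [-0.0587  0.0566]
wall [-0.0437  0.0506] -0.0853
scene2 [156.2 210.  217. ]
tongue/lip ((-0.002590503543615341, -0.14403262734413147), (0.032098375260829926, 0.07405304908752441), 89.72716522216797) x [-0.0379  0.0319] ymax -0.1279
cheeks [-0.0509  0.0572]
wall [-0.0066  0.0524] -0.0837
```

>>> send_rows(series=[0.35, 0, 0, 0.5, 0, 0.3, 0, 0, 0, 0, 0.05, 0.8, 0, 0, 0, 0.05, 0.8, 0, 0, 0, 0.05, 0.8, 0, 0, 0, 0, 0.6, 0, 0, 0, 0, 0, 0, 0, 0])

```text
time_s: 5.8
eef_pos: [0.5611, -0.09, 0.0226]
ee_rot: [0.066, 3.139, -0.001]
contact_force: [0.2, -3.1, 5.5]
opening: 0.0113
gripper_force: 40.0
```

>>> send_rows(series=[0, 0.4, 0, 0, 0, 0, 0.4, 0, 0, 0, 0, 0.3, 0, 0, 0, 0, 0, 0, 0, 0, 0, 0, 0, 0, 0])

```text
time_s: 6.42
eef_pos: [0.5611, -0.0796, 0.0226]
ee_rot: [0.066, 3.139, -0.002]
contact_force: [0.8, -4.1, 5.2]
opening: 0.0111
gripper_force: 40.0
```

>>> send_rows(series=[0, 0.2, 0, 0, 0, 0, 0.2, 0, 0, 0, 0, 0, 0, 0, 0, 0, 0, 0, 0, 0])

```text
time_s: 6.92
eef_pos: [0.561, -0.076, 0.0226]
ee_rot: [0.066, 3.14, -0.003]
contact_force: [-1.0, -6.3, 5.0]
opening: 0.0113
gripper_force: 40.0
```

>>> send_rows(series=[0, 0.2, 0, 0, 0, 0, 0.1, 0, 0, 0, 0, 0, 0, 0, 0, 0, 0, 0, 0, 0])

```text
time_s: 7.42
eef_pos: [0.5609, -0.0759, 0.0227]
ee_rot: [0.065, 3.14, -0.009]
contact_force: [-2.0, -16.6, 5.8]
opening: 0.011
gripper_force: 40.2
```

```bash
python3 - <<'E'
from look import *
st(); snap("top","top3"); snap("scene","scene3")
a=cv2.resize(load("top3")[0][150:240,230:370][:,:,::-1],None,fx=4,fy=4,interpolation=cv2.INTER_CUBIC)
b=cv2.resize(load("scene3")[0][190:290,140:300][:,:,::-1],None,fx=3,fy=3,interpolation=cv2.INTER_CUBIC)[:230]
b=cv2.copyMakeBorder(b,0,0,0,560-480,0); cv2.imwrite("pics/c3.png",np.vstack([a,b]))
E
```

```text
t 7.42 p [ 0.5609 -0.0759  0.0227] toolY deg 87.63 zdown -1.0 F [ -2.  -16.6   5.8] op 0.011 gf 40.2 j6 -1.73
```

View pics/c3.png

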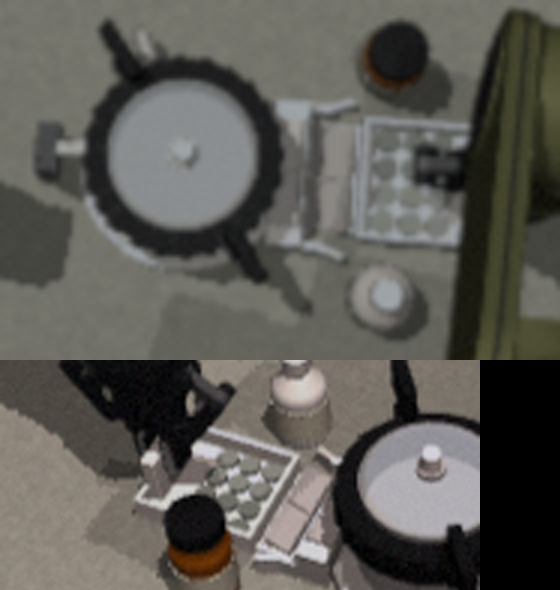

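```bash
cat > tr.py <<'E'
from look import *
s=np.radians(-2.4); ax=np.array([.5688,.1375])
R=np.array([[np.cos(s),-np.sin(s)],[np.sin(s),np.cos(s)]])
def tr(*names):
  for n in names:
    im,d,K,T=load(n);P=cloud(d,K,T)
    q=(P[...,:2]-ax)@R; x,y,z=q[...,0],q[...,1],P[...,2]
    m=(d>0)&(abs(x)<.039)&(y>-.14)&(y<-.112)&(z>.017)&(z<.022)
    print(n,"front wall y mean/min/max (home -125,-127,-123)",y[m].mean().round(4),np.percentile(y[m],[3,97]).round(4),m.sum(),"slope",np.polyfit(x[m],y[m],1)[0].round(3))
    b=(d>0)&(abs(x)<.045)&(y>-.16)&(y<-.13)&(z>.017)&(z<.0225); print(" side walls x",np.percentile(x[b],[1,99]).round(4))
    w=(d>0)&(abs(x)<.05)&(y>-.095)&(y<-.07)&(z>.028)&(z<.033); print(" wall top y",np.percentile(y[w],[1,99]).round(4),"x",np.percentile(x[w],[1,99]).round(4))
E
python3 -c "
from tr import *
tr('top3','scene3')"
```

```text
top3 front wall y mean/min/max (home -125,-127,-123) -0.1225 [-0.1266 -0.1134] 40 slope -0.007
 side walls x [-0.042   0.0416]
 wall top y [-0.0842 -0.0703] x [-0.0496  0.0471]
scene3 front wall y mean/min/max (home -125,-127,-123) -0.1247 [-0.1339 -0.1216] 67 slope 0.031
 side walls x [-0.0423  0.0429]
 wall top y [-0.084 -0.07 ] x [-0.0106  0.0491]
```

>>> send_rows(series=[0, 0.15, 0, 0, 0, 0, 0, 0, 0, 0, 0, 0, 0, 0, 0])

```text
time_s: 7.9
eef_pos: [0.5609, -0.0758, 0.0229]
ee_rot: [0.064, 3.14, -0.012]
contact_force: [-2.9, -20.8, 6.6]
opening: 0.0111
gripper_force: 40.4
```

>>> send_rows(series=[0, -0.35, 0, 0, 0, 0, 0, 0, 0, 0, 0, 0, 0, 0, 0])

```text
time_s: 8.28
eef_pos: [0.5607, -0.076, 0.0226]
ee_rot: [0.067, 3.14, -0.004]
contact_force: [-1.1, -9.6, 5.4]
opening: 0.0108
gripper_force: 40.4
```

>>> send_rows(series=[0, -0.35, 0, 0, 0, 0, 0, 0, 0, 0, 0, 0, 0, 0, 0])

```text
time_s: 8.65
eef_pos: [0.5607, -0.0768, 0.0226]
ee_rot: [0.068, 3.14, 0.002]
contact_force: [0.2, 0.0, 6.8]
opening: 0.011
gripper_force: 40.6
```

>>> send_rows(series=[0, 0, 0, 0, 0.3, 0, 0, 0, 0, 0.5, 0, 0, 0, 0, 0.5, 0, 0, 1, 0, 0.5, 0, 0, 3, 0, 0.5, 0, 0, 5, 0, 0.5, 0, 0, 5, 0, 0.5, 0, 0, 0, 0, 0.5])

```text
time_s: 9.65
eef_pos: [0.5638, -0.0781, 0.1677]
ee_rot: [0.067, 3.13, -0.003]
contact_force: [1.2, -0.5, -0.2]
opening: 0.0427
gripper_force: 0.0
```

```bash
python3 - <<'E'
from tr import *
st(); 
for n in("top","scene","wrist"): snap(n,n+"4")
tr('top4','scene4','wrist4')
# tab, rack, wing, stand
for n in("top4","scene4","wrist4"):
    im,d,K,T=load(n);P=cloud(d,K,T);q=(P[...,:2]-ax)@R; x,y,z=q[...,0],q[...,1],P[...,2]
    b=(d>0)&(abs(x)<.03)&(y<-.19)&(y>-.235)&(z>.04)&(z<.05)
    if b.sum()>5: print(n,"tab st",q[b].mean(0).round(4),cv2.minAreaRect(q[b].astype(np.float32)))
    if n=="wrist4":break
    w=(abs(np.hypot(x,y)-.085)<.013)&(z>.1)&(z<.122)
    for s in(1,-1):
        k=q[w&(s*x>0)].mean(0); print("wing",k.round(4),np.degrees(np.arctan2(k[1],k[0])))
    h=cv2.cvtColor(im,cv2.COLOR_RGB2HSV); r=(d>0)&(h[...,0]<6)&(h[...,1]>180)&(z>.0)&(z<.4)&(P[...,1]>.2)
    print("red x,y min/max",np.percentile(P[r][:,:2],[1,99],axis=0).round(3).tolist(), "tall(z>.15) ", np.percentile(P[(d>0)&(z>.15)&(z<.4)&(P[...,1]>.2)&(P[...,1]<.6)&(P[...,0]>.4)][:,:2],[1,99],axis=0).round(3).tolist())
E
```

```text
t 9.65 p [ 0.5638 -0.0781  0.1677] toolY deg 87.56 zdown -0.9999 F [ 1.2 -0.5 -0.2] op 0.0427 gf 0.0 j6 -1.74
top4 front wall y mean/min/max (home -125,-127,-123) -0.1222 [-0.1342 -0.1122] 44 slope -0.061
 side walls x [-0.042   0.0416]
 wall top y [-0.084  -0.0701] x [-0.0495  0.0473]
scene4 front wall y mean/min/max (home -125,-127,-123) -0.1254 [-0.1364 -0.1223] 66 slope 0.005
 side walls x [-0.043   0.0425]
 wall top y [-0.0839 -0.0707] x [-0.0114  0.0488]
wrist4 front wall y mean/min/max (home -125,-127,-123) -0.1263 [-0.1361 -0.1155] 625 slope -0.054
 side walls x [-0.0439  0.0403]
 wall top y [-0.0849 -0.0703] x [-0.0499  0.047 ]
top4 tab st [-0.0095 -0.2125] ((-0.009292267262935638, -0.2125769704580307), (0.011571790091693401, 0.03035503439605236), 89.26480102539062)
wing [0.0677 0.0502] 36.54555772270533
wing [-0.0703 -0.0482] -145.60222321787884
red x,y min/max [[0.504, 0.303], [0.637, 0.499]] tall(z>.15)  [[0.527, 0.308], [0.867, 0.551]]
scene4 tab st [ 0.0021 -0.2117] ((0.0014441926032304764, -0.21247467398643494), (0.04989875853061676, 0.013627136126160622), 2.022329092025757)
wing [0.0714 0.0502] 35.103159538515605
wing [-0.0682 -0.0498] -143.8451375373308
red x,y min/max [[0.534, 0.305], [0.64, 0.5]] tall(z>.15)  [[0.538, 0.313], [0.857, 0.546]]
wrist4 tab st [-0.0033 -0.2141] ((-0.001873089000582695, -0.21396350860595703), (0.01182524487376213, 0.05018920823931694), 89.6089859008789)
```

>>> send_rows(series=[0.9, 4.6, 0, -6, 0, 0.9, 4.6, 0, -6, 0, 0.9, 4.6, 0, -6, 0, 0.9, 4.6, 0, -6, 0, 0.9, 4.7, 0, -6, 0, 1, 4.7, 0, -6, 0, 0, 0, 0, 0, 0, 0, 0, -3, 0, 0, 0, 0, -3, 0, 0, 0, 0, -1.2, 0, 0, 0, 0, 0, 0, 0, 0, 0, 0, 0, 0])

```text
time_s: 11.3
eef_pos: [0.6161, 0.2003, 0.0911]
ee_rot: [1.034, 2.965, 0.001]
contact_force: [-0.5, 0.2, -0.4]
opening: -0.0002
gripper_force: 0.0
```

```bash
python3 - <<'E'
from tr import *
st()
c=env.get_state()["eef_pos"][:2]
th=np.radians(np.r_[48:-18:-6,-17]-2.4)
p=ax+.08*np.c_[np.cos(th),np.sin(th)]
print((np.diff(np.vstack([c,p]),axis=0)*100).round(2).tolist()); print(p.round(4).tolist())
E
```

```text
t 11.3 p [0.6161 0.2003 0.0911] toolY deg 51.54 zdown -1.0 F [-0.5  0.2 -0.4] op -0.0002 gf 0.0 j6 -0.65
[[0.87, -0.57], [0.57, -0.62], [0.5, -0.67], [0.43, -0.72], [0.35, -0.76], [0.27, -0.79], [0.18, -0.82], [0.1, -0.83], [0.01, -0.84], [-0.08, -0.83], [-0.17, -0.82], [-0.2, -0.67]]
[[0.6248, 0.1947], [0.6304, 0.1885], [0.6354, 0.1818], [0.6397, 0.1746], [0.6432, 0.1669], [0.6459, 0.159], [0.6477, 0.1508], [0.6486, 0.1425], [0.6487, 0.1341], [0.6479, 0.1258], [0.6463, 0.1176], [0.6443, 0.1109]]
```

>>> send_rows(series=[0.9, -0.6, 0.4, -6, 0, 0.6, -0.6, 0, -6, 0, 0.5, -0.7, 0, -6, 0, 0.4, -0.7, 0, -6, 0, 0.35, -0.75, 0, -6, 0, 0.25, -0.8, 0, -6, 0, 0.2, -0.8, 0, -6, 0, 0.1, -0.85, 0, -6, 0, 0, 0, 0, 0, 0])

```text
time_s: 12.42
eef_pos: [0.6493, 0.1421, 0.0959]
ee_rot: [2.15, 2.289, 0.003]
contact_force: [-0.4, 0.6, 0.3]
opening: 0.0001
gripper_force: 0.0
```

>>> send_rows(series=[0, -0.85, 0, -6, 0, -0.1, -0.85, 0, -6, 0, -0.15, -0.8, 0, -6, 0, -0.2, -0.65, 0, -5, 0, 0, 0, 0, 0, 0, 0, 0, 0, 0, 0])

```text
time_s: 13.18
eef_pos: [0.6438, 0.1113, 0.0947]
ee_rot: [2.562, 1.818, 0.0]
contact_force: [-0.2, 0.9, 0.3]
opening: -0.0001
gripper_force: 0.1
```

```bash
cat > ring.py <<'E'
from tr import *
def ring(tag):
    st()
    for n in("top","scene"):
        snap(n,n+tag); im,d,K,T=load(n+tag);P=cloud(d,K,T);q=(P[...,:2]-ax)@R; x,y,z=q[...,0],q[...,1],P[...,2]
        w=(d>0)&(abs(np.hypot(x,y)-.085)<.013)&(z>.1)&(z<.122)&(x<0)
        k=q[w].mean(0); a=np.degrees(np.arctan2(k[1],k[0]))%360; print("wing_b",k.round(4),w.sum(),"deg",a.round(1),"joint~",np.radians(240-a).round(3))
E
python3 -c "
from ring import *
ring('5')"
```

```text
t 13.18 p [0.6438 0.1113 0.0947] toolY deg -19.3 zdown -1.0 F [-0.2  0.9  0.3] op -0.0001 gf 0.1 j6 0.44
wing_b [-0.0748  0.0406] 38 deg 151.5 joint~ 1.545
wing_b [-0.0732  0.0427] 87 deg 149.7 joint~ 1.576
```

>>> send_rows(series=[-0.1, -0.35, 0, 0, 0, 0, 0, 0, 0, 0, 0, 0, 0, 0, 0])

```text
time_s: 13.65
eef_pos: [0.6429, 0.1082, 0.0943]
ee_rot: [-2.564, -1.814, -0.001]
contact_force: [0.5, 3.9, 0.4]
opening: 0.0002
gripper_force: 1.7
```

>>> send_rows(series=[0.3, 1.2, 0, 0, 0, 0, 0, 2, 0, 0, 0, 0, 5, 0, 0, 0, 0, 5, 0, 0, 0, 0, 0, 0, 0, 0, 0, 0, 0, 0])

```text
time_s: 14.4
eef_pos: [0.6454, 0.1195, 0.2141]
ee_rot: [2.564, 1.815, -0.001]
contact_force: [0.1, 0.2, 0.1]
opening: -0.0001
gripper_force: 0.0
```

```bash
python3 - <<'E'
from ring import *
ring('6'); tr('top6','scene6')
a=cv2.resize(load("top6")[0][110:240,230:420][:,:,::-1],None,fx=4,fy=4,interpolation=cv2.INTER_CUBIC); cv2.imwrite("pics/c6.png",a)
E
```

```text
t 14.4 p [0.6454 0.1195 0.2141] toolY deg -19.43 zdown -1.0 F [0.1 0.2 0.1] op -0.0001 gf 0.0 j6 0.46
wing_b [-0.0738  0.0436] 39 deg 149.4 joint~ 1.581
wing_b [-0.0709  0.0453] 92 deg 147.4 joint~ 1.616
top6 front wall y mean/min/max (home -125,-127,-123) -0.1169 [-0.1257 -0.1122] 18 slope 0.129Traceback (most recent call last):
  File "<stdin>", line 2, in <module>
  File "tr.py", line 10, in tr
    b=(d>0)&(abs(x)<.045)&(y>-.16)&(y<-.13)&(z>.017)&(z<.0225); print(" side walls x",np.percentile(x[b],[1,99]).round(4))
                                                                                      ~~~~~~~~~~~~~^^^^^^^^^^^^^
    return _quantile_unchecked(
        a, q, axis, out, overwrite_input, method, keepdims, weights)
    return _ureduce(a,
                    func=_quantile_ureduce_func,
    ...<5 lines>...
                    overwrite_input=overwrite_input,
                    method=method)
    r = func(a, **kwargs)
    result = _quantile(arr,
                       quantiles=q,
    ...<2 lines>...
                       out=out,
                       weights=wgt)
    slices_having_nans = np.isnan(arr[-1, ...])
                                  ~~~^^^^^^^^^
IndexError: index -1 is out of bounds for axis 0 with size 0
```

The ring reads about 1.58 rad. I'll confirm it's at the end stop with one firmer push.

>>> send_rows(series=[0, 0, -5, 0, 0, 0, 0, -5, 0, 0, 0, 0, -2, 0, 0, -0.3, -1.2, 0, 0, 0, -0.1, -0.3, 0, 0, 0, 0, 0, 0, 0, 0, 0, 0, 0, 0, 0])

```text
time_s: 15.38
eef_pos: [0.6436, 0.1074, 0.0944]
ee_rot: [-2.563, -1.812, -0.01]
contact_force: [3.9, 9.4, -7.0]
opening: 0.0
gripper_force: 5.2
```

>>> send_rows(series=[-0.1, -0.3, 0, 0, 0, 0, 0, 0, 0, 0, 0, 0, 0, 0, 0])

```text
time_s: 15.75
eef_pos: [0.6435, 0.1072, 0.0945]
ee_rot: [-2.562, -1.81, -0.016]
contact_force: [5.7, 17.2, -9.1]
opening: -0.0004
gripper_force: 8.6
```

That's a hard stop: 17 N with no motion. I'll retract and check.

>>> send_rows(series=[0.3, 1.6, 0, 0, 0, 0, 0, 2, 0, 0, 0, 0, 5, 0, 0, 0, 0, 5, 0, 0, -2, 5, 2, 0, 0, -2, 4, 2, 0, 0, -3, 2, 2, 0, 0, 0, 0, 0, 0, 0, 0, 0, 0, 0, 0])

```text
time_s: 16.88
eef_pos: [0.574, 0.2268, 0.2747]
ee_rot: [2.564, 1.814, 0.001]
contact_force: [-0.0, -0.4, -1.1]
opening: 0.0002
gripper_force: 0.0
```

```bash
python3 - <<'E'
from ring import *
ring('7')
a=cv2.resize(load("top7")[0][110:240,230:420][:,:,::-1],(560,383)); b=cv2.resize(load("scene7")[0][160:350,110:350][:,:,::-1],(260,206)); c=np.zeros((590,560,3),np.uint8); c[:383]=a; c[383:589,:260]=b; cv2.imwrite("pics/c7.png",c)
try: tr('scene7','top7')
except Exception as e: print(e)
E
```

```text
t 16.88 p [0.574  0.2268 0.2747] toolY deg -19.44 zdown -1.0 F [-0.  -0.4 -1.1] op 0.0002 gf 0.0 j6 0.65
wing_b [-0.0732  0.0428] 40 deg 149.7 joint~ 1.577
wing_b [-0.0713  0.0454] 97 deg 147.5 joint~ 1.615
scene7 front wall y mean/min/max (home -125,-127,-123) -0.1253 [-0.1372 -0.1135] 72 slope 0.004
 side walls x [-0.042   0.0419]
 wall top y [-0.0841 -0.0721] x [-0.0116  0.0494]
top7 front wall y mean/min/max (home -125,-127,-123) -0.123 [-0.1322 -0.1131] 35 slope -0.045
 side walls x [-0.0419  0.0414]
 wall top y [-0.084  -0.0701] x [-0.0496  0.047 ]
```

View pics/c7.png

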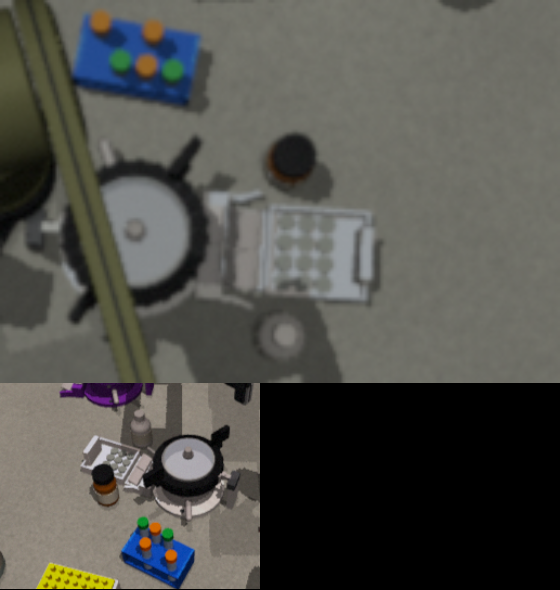

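The tray, at (315,250), sits straight in the clip. The wings, at (185,155) and (85,300), are at the locked angle, the bystanders haven't moved, and the arm is clear. I'm handing the job in.

```bash
python3 -c "
from plant import env
print(env.job_done())"
```

```text
the job is handed in; nothing more can be done
None
```

I handed the job in after about 17 s: the tray measures home and straight in the clip, the ring is hard against its locked stop, and the bottle, jar and rack are standing in place; the hand-in returned no verdict.

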